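# Peel the clinging cover tray off the vial tray and show it to the code reader

## Task

The white formed cover tray clings to the loaded vial tray it is nested in. Take it by its upright corner tab and peel it off: raise the tab corner about 25 mm first, while the opposite corner still sits in the vial tray, then lift the whole cover clear without dragging the vial tray along or knocking the vials or other things about. Finish while still holding the cover by the gripper, roughly level and still, with its middle over the window of the code reader and about 100 mm above the glass.

Things in the scene. Friction and masses are not known exactly. Their poses are not given: they have to be found in the camera images.
- vial_tray: Dark aluminium vial tray 170 x 170 mm, 0.9 kg, loose on the bench. Origin under its centre. Seat for the cover 40 mm up, between side rims 8 mm higher (2 mm play). Four round-nosed spring catches, up to 18 mm above the seat: two near the tab corner, one towards each neighbouring corner, none at the far corner. Each hooks 2 mm over the flange and yields to about 1 to 3 N within a few mm.
- cover: White plastic cover tray nested on the vial tray, 0.12 kg: flange 140 x 140 x 4 mm with a raised 116 mm square wall, top 22 mm above the underside. Origin at the centre of its underside, z up, x and y along its sides and at the start along the vial tray's. From its (-x, +y) corner an ear sticks out diagonally, carrying the tab.
- tab (a point): Grip point in the cover's tab: an upright rib 10 mm thick, 26 mm long, 32 mm high from the cover's underside. Its length runs along the diagonal from the cover's centre, so fingers close across that diagonal. The point is 24 mm above the underside, 129 mm from the centre: (-91.2, 91.2, 24) mm in the cover's frame, axes as the cover's. A 4 mm thick ear lies under the rib.
- far_corner (a point): Underside of the cover's (+x, -y) flange corner, on the other end of the diagonal from the tab: (70, -70, 0) mm in the cover's frame, 228 mm from the tab along the diagonal.
- reader: Code reader fixed on the bench: a low black box 110 x 110 mm, 54 mm tall, with an 80 mm square glass window on top between two steel strips. Origin under its centre.
- window (a point): Centre of the reader's glass window, 52 mm above the bench.
- vial0: glass sample vial with black screw cap, 27 mm diameter, 57 mm tall, standing on the bench; origin under its centre. A bystander: leave it alone.
- vial1: glass sample vial with black screw cap, 27 mm diameter, 57 mm tall, standing on the bench; origin under its centre. A bystander: leave it alone.
- vial2: glass sample vial with black screw cap, 27 mm diameter, 57 mm tall, standing on the bench; origin under its centre. A bystander: leave it alone.
- mouse: Black computer mouse 110 x 62 x 34 mm, origin under its centre. A bystander: leave it alone.
Mind the look-alikes: they are no part of the job. What is shaped like the reader but blue is not meant. What is shaped like the vial_tray but green is not meant.

How it is judged:
By the outcome, as a careful person would: the job done as asked, in the order asked, and still so for the second after the job is handed in, while the arm keeps its last pose, push and grip.
It also fails if it takes over 40 s, if anything falls off the work surface, if the arm or the gripper's body presses on something with over 40 N, if the wrist force passes 120 N, or if a joint passes its speed limit or range.

## Robot

A 6-joint arm with a two-finger parallel gripper is mounted at the origin on the work surface. World frame = base frame: x ahead of the robot, y to its left, z up, the work surface at z = 0. Lengths are in m, angles in rad, forces in N, time in s.
With the tool pointing down it reaches from about 0.35 to 0.975 m from the base axis. Payload 4.9 kg.
Tool frame: the origin (TCP) lies at the very end of the fingers, on their centre line; the grasp point (between the pads) lies 19 mm behind it; z points along the fingers, y is the line along which they close (so a half turn about z gives the same grasp; the last joint's range is limited). The gripper opens to 85 mm and grips with 20 to 120 N. Pads are 22 mm wide; open, the fingers measure 114 mm over their backs; the gripper's body (76 mm by 85 mm) begins 54 mm behind the grasp point. The pads swing forward as they close: fully open they stand 13 mm farther back than shut.
Start: joints at [1.168, 0.053, 1.613, -0, 1.476, -0.119], TCP at [0.175, 0.6, 0.203] pointing down, gripper open.
Joint ranges: [-3.01, 3.01], [-1.01, 2.22], [0.06, 2.58], [-1.02, 4.17], [0.09, 2.62], [-3.14, 3.14]. Speed limits (rad/s): [2.57, 2.57, 3.14, 3.14, 3.14, 3.14].

## Interface

Orientations are given as a rotation vector (axis times angle).
In Python, from station import get_obs, optics, ctrl gives the robot as it stands.
- The arm moves only by the shell command python3 -m pendant 'ROWS' [FORCE]. ROWS is JSON, a list of rows, each a list of 3 entries, a list of its own where there are three numbers: the shift along the tool's x, y, z in mm, then the turn, a rotation vector about the tool's x, y, z in rad, then the opening, from 0 (shut) to 1 (fully open). A call has 1 to 12 rows; each row shifts and turns the commanded pose from where the row before left it, along the tool's axes as they then stand; what a row does not reach is not made up. A row lasts 1/12 s, in which the tool goes at most 41.7 mm and 7.16 degrees, less where a joint would pass 70% of its speed; a pose out of reach is approached as far as the arm can. A call is refused whole if a number of a shift passes 41.7 or a number of a turn 0.125, either way. A call with a gripper value outside its range is refused whole. The fingers move at their own pace and stop on an object; FORCE is the grip in N (left out, the last holds). Time passes only in rows, so rows that do not move let the fingers close. It gives the time, the measured TCP pose, the force, the opening and the grip force at its end, in the units of the state.
- get_obs(): the state, without advancing time (a new reading comes with each control period).
- optics.get_image(name): name is "scene" or "top"; returns the picture (384x512x3 uint8, red, green, blue); there is no depth.
- optics.camera_model(name): a dict with "fx", "fy", "cx", "cy" (pixels), "cam_to_world" (4x4, takes a point from camera to world coordinates). Camera axes: x right, y up, looking along -z (the intrinsics and any distortion apply to the point x, -y, -z); pixel columns grow to the right and rows downward; lengths in m; the calibration is good to about 2 mm. A picture is of the moment at which its call begins. camera_model takes no time and is no camera call.
- ctrl.finish_job(): hands the job in; it is judged then, once.
The state is a dict: "t": time; "q": joint angles; "dq": joint speeds; "effort": joint torques, N m; "tool_pos": TCP position; "tool_rot": TCP orientation; "contact_force": force on the tool from outside, world axes, zero at the start; "wrist_torque": the same for the moment, N m; "opening": finger opening in m; "grip_force": force on a finger pad.
Only numpy, scipy, OpenCV 4.12 (cv2) and the standard library are available. Lean on these libraries where they do the work, as an engineer would, in place of code of your own. Each camera call takes 0.05 s, during which the arm holds its last target. There are 200 camera calls.

## Working session

There is one attempt and no reset: what is moved stays moved. The work goes in short steps, Python scripts to look and compute and a shell command to move; the robot and the scene stay as the last step left them, time stands still between calls to the robot, and variables do not carry over. Pictures are saved under pics/ and viewed, at most 10 in all, crops included, and the job is handed in when it is done.

```bash
mkdir -p pics; ls
python3 - <<'E'
from station import get_obs, optics, ctrl
import cv2, numpy as np
for n in ("scene","top"):
    im=optics.get_image(n); np.save(f"pics/{n}0.npy",im); cv2.imwrite(f"pics/{n}0.png",im[...,::-1])
    m=optics.camera_model(n); print(n,m)
o=get_obs(); print(o)
E
```

```text
pics
scene {'fx': 397.8092763456297, 'fy': 397.8092763456297, 'cx': 264.26237949504133, 'cy': 187.0289225993664, 'cam_to_world': array([[-0.53270437, -0.4774887 ,  0.698735  ,  1.2035012 ],
       [ 0.84595948, -0.32390066,  0.42360467,  0.35267493],
       [ 0.02405428,  0.81675756,  0.57647939,  0.67168689],
       [ 0.        ,  0.        ,  0.        ,  1.        ]])}
top {'fx': 416.6139805060866, 'fy': 416.6139805060866, 'cx': 257.20306157247995, 'cy': 196.0729316538382, 'cam_to_world': array([[-0.01992009,  0.98561823, -0.16780908,  0.31638713],
       [-0.99971962, -0.02178494, -0.00927916, -0.08904888],
       [-0.01280142,  0.16757719,  0.98577584,  1.2637663 ],
       [ 0.        ,  0.        ,  0.        ,  1.        ]])}
{'t': 0.1, 'q': array([ 1.16801660e+00,  5.33171369e-02,  1.61416762e+00,  2.65557524e-05,
        1.47602340e+00, -1.18998057e-01]), 'dq': array([ 0.00025875,  0.00138315, -0.00244952, -0.00022972, -0.00102852,
       -0.00067915]), 'effort': array([ 1.69858695e-04, -3.94905567e+01, -3.71361566e+01, -1.71165434e-04,
        4.01897763e-03, -1.59645123e-05]), 'tool_pos': array([0.1747354 , 0.59942355, 0.20196319]), 'tool_rot': array([-4.44199232e-01, -3.10950453e+00,  2.89584914e-03]), 'contact_force': array([-1.26511854, -0.18740077,  0.57799326]), 'wrist_torque': array([-0.01029951,  0.01898501,  0.01556049]), 'grip_force': 0.0, 'opening': 0.08541624681601653}
```

View pics/scene0.png

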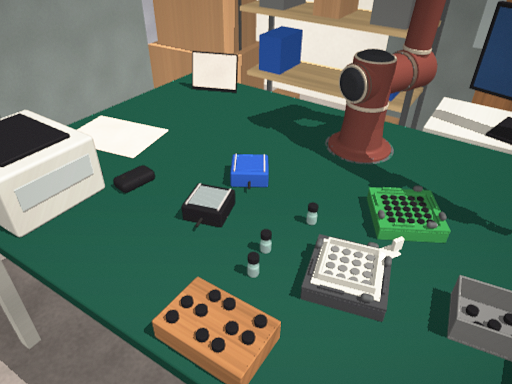

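View pics/top0.png

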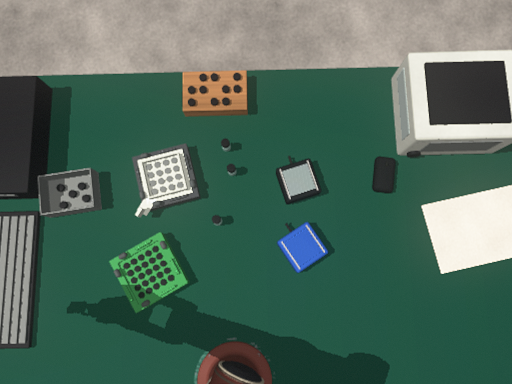

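The top view shows the white cover in the dark tray at about (165,177), with its tab at lower left, about (147,206). Possible mistakes:
- **Tray:** the green tray at (148,272) and the grey bin at (70,192) are not meant. The dark tray carrying the white cover is.
- **Reader:** the blue box at (302,247) is not meant. The black one at (297,181) is.

Next is a close crop to check that choice.

```bash
cat > h.py <<'E'
import numpy as np, cv2
from station import get_obs, optics, ctrl
def ray(n,px,z):
    m=optics.camera_model(n);T=m["cam_to_world"]
    px=np.atleast_2d(px).astype(float)
    d=np.c_[(px[:,0]-m["cx"])/m["fx"],-(px[:,1]-m["cy"])/m["fy"],-np.ones(len(px))]@T[:3,:3].T
    o=T[:3,3]; return o+d*((z-o[2])/d[:,2])[:,None]
def proj(n,P):
    m=optics.camera_model(n);T=m["cam_to_world"]
    c=(np.atleast_2d(P)-T[:3,3])@T[:3,:3]
    return np.c_[m["cx"]+m["fx"]*c[:,0]/-c[:,2],m["cy"]-m["fy"]*c[:,1]/-c[:,2]]
E
python3 - <<'E'
from h import *
t=np.load("pics/top0.npy");s=np.load("pics/scene0.npy")
def crop(im,x,y,w,h,k): return cv2.resize(im[y:y+h,x:x+w],None,fx=k,fy=k,interpolation=cv2.INTER_CUBIC)
a=crop(t,125,135,85,90,4.7); b=crop(s,295,220,120,100,3.3)
c=crop(t,265,145,66,66,2.7)
W=np.zeros((600,800,3),np.uint8); 
for im,x,y in((a,0,0),(b,402,0),(c,402,340)): 
    h,w=im.shape[:2]; h=min(h,600-y);w=min(w,800-x); W[y:y+h,x:x+w]=im[:h,:w]
cv2.imwrite("pics/crop1.png",W[...,::-1])
# white mask top
m=((t.min(2)>150)).astype(np.uint8); m[:, :125]=0;m[:,210:]=0;m[:135]=0;m[225:]=0
cs,_=cv2.findContours(m,cv2.RETR_EXTERNAL,cv2.CHAIN_APPROX_NONE)
for c in cs:
    if cv2.contourArea(c)>20: print(cv2.minAreaRect(c),cv2.contourArea(c),cv2.boundingRect(c))
print(ray("top",[[165,177],[147,206]],.062))
# reader window
hsv=cv2.cvtColor(t,cv2.COLOR_RGB2HSV)
m=((t.min(2)>110)).astype(np.uint8); m[:, :270]=0;m[:,330:]=0;m[:150]=0;m[210:]=0
cs,_=cv2.findContours(m,cv2.RETR_EXTERNAL,cv2.CHAIN_APPROX_NONE)
c=max(cs,key=cv2.contourArea);r=cv2.minAreaRect(c);print("win",r,ray("top",[r[0]],.052),ray("top",cv2.boxPoints(r),.052))
E
```

```text
((158.58824157714844, 182.35293579101562), (55.298118591308594, 61.11897659301758), 75.96376037597656) 2138.5 (135, 149, 58, 68)
[[0.58420199 0.19379311 0.062     ]
 [0.49864491 0.24507932 0.062     ]]
win ((298.3500061035156, 179.05003356933594), (30.674091339111328, 30.990320205688477), 71.56504821777344) [[ 0.57119633 -0.20074239  0.052     ]] [[ 0.60188091 -0.14361965  0.052     ]
 [ 0.62990517 -0.23231954  0.052     ]
 [ 0.54079111 -0.25734508  0.052     ]
 [ 0.51338155 -0.16964612  0.052     ]]
```

View pics/crop1.png

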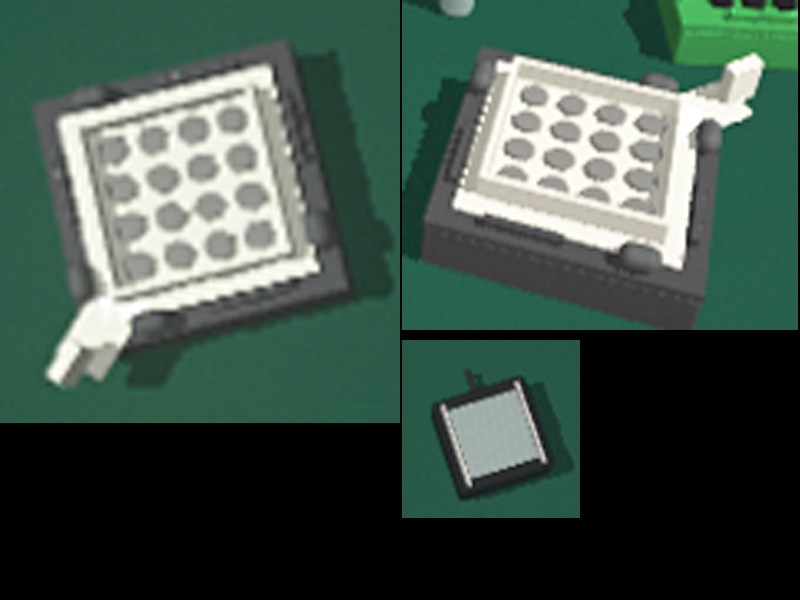

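The crop confirms the choice: a white cover in a dark tray, its ear and rib at the lower left of the crop, and the reader with its grey window between two steel strips. Next I fit the cover's edges and the rib.

Run:
```python
from h import *
t=np.load("pics/top0.npy");s=np.load("pics/scene0.npy")
def fit(n,im,corners,z,thr):
    g=cv2.cvtColor(im,cv2.COLOR_RGB2GRAY).astype(np.float32)
    L=[]
    C=np.array(corners,float);k=len(C);ctr=C.mean(0)
    for i in range(k):
        a,b=C[i],C[(i+1)%k]; nrm=np.array([b[1]-a[1],a[0]-b[0]]);nrm/=np.linalg.norm(nrm)
        if nrm@(ctr-a)>0:nrm=-nrm
        pts=[]
        for f in np.linspace(.2,.8,25):
            p=a+f*(b-a); r=np.arange(-3,3.01,.1); q=(p+r[:,None]*nrm).astype(np.float32)
            v=cv2.remap(g,q[:,:1],q[:,1:],cv2.INTER_LINEAR).ravel()
            j=np.argmax(np.abs(np.gradient(cv2.GaussianBlur(v[:,None],(1,9),2).ravel())))
            pts.append(q[j])
        W=ray(n,np.array(pts),z)[:,:2].astype(np.float32)
        l=cv2.fitLine(W,cv2.DIST_HUBER,0,.001,.001).ravel();L.append(l)
    out=[]
    for i in range(k):
        l,m=L[i-1],L[i]; A=np.array([[l[0],-m[0]],[l[1],-m[1]]]);u=np.linalg.solve(A,m[2:]-l[2:]);out.append(l[2:]+u[0]*l[:2])
    out=np.array(out);print(n,z,"corners",out.round(4).tolist(),"ctr",out.mean(0).round(4),"sides",np.linalg.norm(out-np.roll(out,-1,0),axis=1).round(4),
     "ang",[round(float(np.degrees(np.arctan2(*(out[(i+1)%k]-out[i])[::-1]))),1) for i in range(k)])
cr=lambda L:[(125+u/4.7,135+v/4.7) for u,v in L]
fit("top",t,cr([(60,118),(270,68),(320,265),(108,308)]),.044,0)
fit("top",t,cr([(37,103),(290,40),(352,287),(100,350)]),.048,0)
# scene flange: TL(515,58) ; far
cs=lambda L:[(295+(u-402)/3.3,220+v/3.3) for u,v in L]
fit("scene",s,cs([(517,58),(700,92),(685,268),(455,208)]),.044,0)
c2=lambda L:[(265+(u-402)/2.7,145+(v-340)/2.7) for u,v in L]
fit("top",t,c2([(432,405),(525,376),(552,467),(465,497)]),.054,0)
# expected tab, rib top ends
def show(c,yaw):
    R=np.array([[np.cos(yaw),-np.sin(yaw)],[np.sin(yaw),np.cos(yaw)]])
    for n in("top","scene"):
        for r,z in((116,.072),(142,.072),(129,.072)):
            p=np.r_[c+R@(np.array([-1,1])/2**.5*r/1000),z]; print(n,r,p.round(4),proj(n,p).round(1))
show(np.array([.584,.194]),.25)
# rib measured: white in scene above ear
print("rib top scene far end,near", [ray("scene",cs([p]),.072).round(4)[0] for p in((735,65),(760,58))], "top",[ray("top",cr([p]),.072).round(4)[0] for p in((90,312),(55,378))])
# vials, mouse in top
hs=cv2.cvtColor(t,cv2.COLOR_RGB2HSV)
print(ray("top",[(225,143),(231,168),(216,219)],.057).round(3))
```

```text
top 0.044 corners [[0.6437000036239624, 0.28519999980926514], [0.6776000261306763, 0.1476999968290329], [0.5389999747276306, 0.11550000309944153], [0.5081999897956848, 0.25110000371932983]] ctr [0.5921 0.1999] sides [0.1416 0.1423 0.1391 0.1397] ang [-76.2, -166.9, 102.8, 14.1]
top 0.048 corners [[0.6455000042915344, 0.2849999964237213], [0.6812999844551086, 0.1316000074148178], [0.5274999737739563, 0.09719999879598618], [0.49070000648498535, 0.24629999697208405]] ctr [0.5862 0.19  ] sides [0.1575 0.1575 0.1536 0.1596] ang [-76.9, -167.4, 103.9, 14.0]
scene 0.044 corners [[0.5249000191688538, 0.12780000269412994], [0.4968999922275543, 0.24740000069141388], [0.6474000215530396, 0.288100004196167], [0.67330002784729, 0.14640000462532043]] ctr [0.5856 0.2024] sides [0.1228 0.1558 0.144  0.1496] ang [103.1, 15.1, -79.6, -172.8]
top 0.054 corners [[0.5968999862670898, -0.1446000039577484], [0.6230999827384949, -0.23309999704360962], [0.5217999815940857, -0.26269999146461487], [0.49559998512268066, -0.17489999532699585]] ctr [ 0.5594 -0.2038] sides [0.0924 0.1055 0.0916 0.1057] ang [-73.5, -163.7, 106.6, 16.6]
top 116 [0.4842 0.2532 0.072 ] [[143.1 210.5]]
top 142 [0.4619 0.2664 0.072 ] [[138.4 218.3]]
top 129 [0.4731 0.2598 0.072 ] [[140.8 214.4]]
scene 116 [0.4842 0.2532 0.072 ] [[391.4 238. ]]
scene 142 [0.4619 0.2664 0.072 ] [[400.2 234.6]]
scene 129 [0.4731 0.2598 0.072 ] [[395.8 236.3]]
rib top scene far end,near [array([0.484 , 0.2634, 0.072 ]), array([0.4676, 0.2756, 0.072 ])] top [array([0.5109, 0.2509, 0.072 ]), array([0.4702, 0.2715, 0.072 ])]
[[ 0.686  0.016  0.057]
 [ 0.608 -0.001  0.057]
 [ 0.457  0.044  0.057]]
```

```bash
python3 -m pendant '[[[0,0,0],[0,0,0.0883],0.4],[[0,0,0],[0,0,0.0883],0.4],[[0,0,0],[0,0,0.0883],0.4],[[-18,-5,0],[0,0,0],0.4],[[-18,-5,0],[0,0,0],0.4],[[-18,-5,0],[0,0,0],0.4],[[-18,-5,0],[0,0,0],0.4],[[-18,-5,0],[0,0,0],0.4],[[-18,-5,0],[0,0,0],0.4],[[-18,-5,0],[0,0,0],0.4],[[-18,-5,0],[0,0,0],0.4],[[-18,-5,0],[0,0,0],0.4]]' 20
python3 -m pendant '[[[-18,-5,0],[0,0,0],0.4],[[-18,-5,0],[0,0,0],0.4],[[-18,-5,0],[0,0,0],0.4],[[-18,-5,0],[0,0,0],0.4],[[-18,-5,0],[0,0,0],0.4],[[-18,-5,0],[0,0,0],0.4],[[-18,-5,0],[0,0,0],0.4],[[-18,-5,0],[0,0,0],0.4],[[-18,-5,0],[0,0,0],0.4],[[-18,-5,0],[0,0,0],0.4],[[-18,-5,0],[0,0,0],0.4],[[-18,-5,0],[0,0,0],0.4]]'
cat >> h.py <<'E'
from scipy.spatial.transform import Rotation as Ro
def delta(target, xang, tilt=0):
    "tool-frame shift (mm) to target TCP, and turn to x axis at xang deg (tool down)"
    o=get_obs();R=Ro.from_rotvec(o["tool_rot"]);a=np.radians(xang);x=np.array([np.cos(a),np.sin(a),0]);z=np.array([0,0,-1.]);
    G=Ro.from_matrix(np.c_[x,np.cross(z,x),z])
    print("t",round(o["t"],2),"tcp",o["tool_pos"].round(4),"shift mm",(R.inv().apply(np.array(target)-o["tool_pos"])*1e3).round(1),"turn",(R.inv()*G).as_rotvec().round(4),"F",o["contact_force"].round(1),"open",round(o["opening"],4),"grip",o["grip_force"])
E
python3 - <<'E'
from h import *
delta((.4805,.2675,.12),148.45)
# rib lateral check, both views: white pixels of rib
a=np.radians(148.45);u=np.array([np.cos(a),np.sin(a)]);n=np.array([-u[1],u[0]])
for nm,f in(("top","top0"),("scene","scene0")):
    im=np.load(f"pics/{f}.npy");im=cv2.resize(im,None,fx=4,fy=4,interpolation=cv2.INTER_CUBIC)
    m=im.min(2)>(150 if nm=="top" else 185);v,c=np.nonzero(m);P=ray(nm,np.c_[(c+.5)/4-.5,(v+.5)/4-.5],.072)[:,:2]-[.592,.1995]
    A,B=P@u,P@n
    for lo in range(104,152,4):
        k=(A>lo/1e3)&(A<lo/1e3+.004)&(abs(B)<.04)
        if k.any():print(nm,lo,(B[k].min()*1e3).round(1),(B[k].max()*1e3).round(1),k.sum())
E
```

```text
t: 1.1
tool_pos: [0.29, 0.4761, 0.2025]
tool_rot: [-0.851, -3.024, 0.001]
contact_force: [-0.1, -0.5, -0.4]
opening: 0.0345
grip_force: 0.0
t: 2.1
tool_pos: [0.4429, 0.3124, 0.2025]
tool_rot: [-0.851, -3.023, 0.001]
contact_force: [-0.1, 0.0, 0.3]
opening: 0.0342
grip_force: 0.0
t 2.1 tcp [0.4429 0.3124 0.2025] shift mm [-55.5 -18.6  82.5] turn [-0.0008 -0.0006  0.002 ] F [-0.1  0.   0.3] open 0.0342 grip 0.0
top 104 -8.5 24.8 237
top 108 -8.1 24.0 233
top 112 -8.0 24.3 207
top 116 -8.0 24.1 158
top 120 -8.2 23.7 166
top 124 -7.7 23.9 133
top 128 -6.3 4.6 80
top 132 -5.8 4.5 81
top 136 -6.1 4.7 82
top 140 -5.3 4.8 49
scene 104 -36.0 -13.2 142
scene 108 -24.7 -9.9 127
scene 112 -23.9 -7.3 148
scene 116 -23.2 4.0 186
scene 120 -20.6 5.8 224
scene 124 -17.7 6.6 207
scene 128 -14.9 6.8 176
scene 132 -11.6 5.9 148
scene 136 -9.0 6.5 122
scene 140 -5.4 6.8 95
scene 144 -1.9 6.3 23
```

The rib width measures 10.7 mm (10 given), and both views agree on its lateral centre to within 1.5 mm. Moving above it and down.

```bash
python3 -m pendant '[[[-14.2,-4.6,0],[0,0,0],0.4],[[-14.2,-4.6,0],[0,0,0],0.4],[[-14.2,-4.6,0],[0,0,0],0.4],[[-14.2,-4.6,0],[0,0,0],0.4],[[0,0,20],[0,0,0],0.4],[[0,0,20],[0,0,0],0.4],[[0,0,20],[0,0,0],0.4],[[0,0,20],[0,0,0],0.4],[[0,0,20],[0,0,0],0.4],[[0,0,15],[0,0,0],0.4],[[0,0,0],[0,0,0],0.4],[[0,0,0],[0,0,0],0.4]]'
python3 - <<'E'
from h import *
delta((.482,.267,.049),148.45)
s=optics.get_image("scene");t=optics.get_image("top")
a=cv2.resize(s[160:290,290:450],None,fx=5,fy=4.6,interpolation=cv2.INTER_CUBIC)
cv2.imwrite("pics/pre.png",a[...,::-1])
E
```

```text
t: 3.1
tool_pos: [0.4806, 0.2675, 0.0869]
tool_rot: [-0.851, -3.022, 0.003]
contact_force: [0.9, -0.3, 0.6]
opening: 0.0345
grip_force: 0.0
t 3.1 tcp [0.4806 0.2675 0.0869] shift mm [-1.5  0.4 37.9] turn [-0.0023 -0.0018  0.0019] F [ 0.9 -0.3  0.6] open 0.0345 grip 0.0
```

View pics/pre.png

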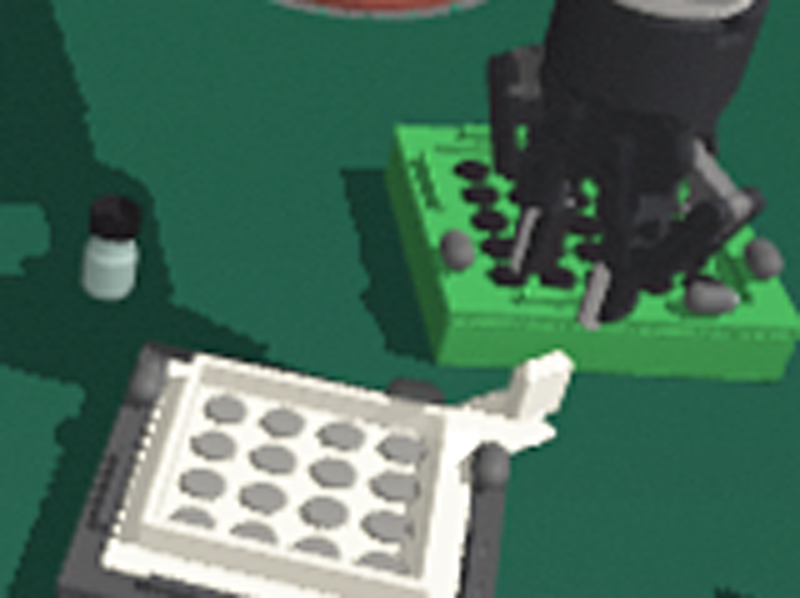

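Run:
```python
from h import *
o=get_obs();R=Ro.from_rotvec(o["tool_rot"])
f=lambda P:((proj("scene",P)-[290,160])*[5,4.6]).round(0).tolist()
for z in(0,-8):
  for y in(-.017,0,.017): print(z,y,f(o["tool_pos"]+R.apply([0,y,z/1e3])))
  print("edge",f(o["tool_pos"]+R.apply([-.011,.017,z/1e3])),f(o["tool_pos"]+R.apply([-.011,-.017,z/1e3])))
for r in(116,129,142): print("rib",r,f([.592-.8526*r/1e3,.1995+.5225*r/1e3,.072]))
```

```text
0 -0.017 [[524.0, 320.0]]
0 0 [[550.0, 342.0]]
0 0.017 [[577.0, 364.0]]
edge [[558.0, 370.0]] [[505.0, 327.0]]
-8 -0.017 [[527.0, 308.0]]
-8 0 [[554.0, 329.0]]
-8 0.017 [[581.0, 351.0]]
edge [[562.0, 358.0]] [[508.0, 314.0]]
rib 116 [[516.0, 375.0]]
rib 129 [[539.0, 367.0]]
rib 142 [[561.0, 359.0]]
```

Finger mid is near (556,298) in the crop and the rib top near (543,363), so the lateral alignment agrees. The fingertips appear higher than I predicted, so I'll lower them most of the way and check again.

```bash
python3 -m pendant '[[[0,0,7],[0,0,0],0.4],[[-1.5,0,7],[0,0,0],0.4],[[0,0,7],[0,0,0],0.4],[[0,0,7],[0,0,0],0.4],[[0,0,0],[0,0,0],0.3],[[0,0,0],[0,0,0],0.3]]'
python3 - <<'E'
from h import *
delta((.482,.267,.049),148.45)
s=optics.get_image("scene");t=optics.get_image("top")
a=cv2.resize(s[200:280,350:440],None,fx=6,fy=6,interpolation=cv2.INTER_CUBIC)
cv2.imwrite("pics/pre2.png",a[...,::-1])
o=get_obs();R=Ro.from_rotvec(o["tool_rot"])
f=lambda P:((proj("scene",P)-[350,200])*6).round(0).tolist()
print(f(o["tool_pos"]))
E
```

```text
t: 3.7
tool_pos: [0.4822, 0.2669, 0.0591]
tool_rot: [-0.851, -3.023, 0.002]
contact_force: [0.1, -0.1, 0.3]
opening: 0.0259
grip_force: 0.0
t 3.7 tcp [0.4822 0.2669 0.0591] shift mm [ 0.2  0.  10.1] turn [-0.0015 -0.0012  0.002 ] F [ 0.1 -0.1  0.3] open 0.0259 grip 0.0
[[280.0, 264.0]]
```

View pics/pre2.png

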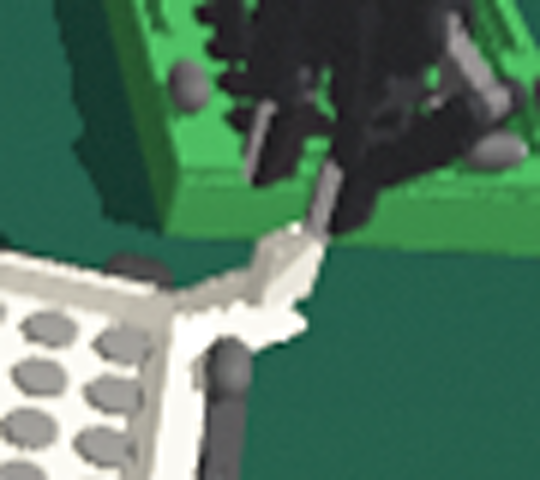

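The right finger ends near (315,235) and the left near (250,180), about 10 px above the TCP projection. I'll check with the top view whether that offset is height or horizontal.

Run:
```python
from h import *
t=optics.get_image("top");s=optics.get_image("scene")
o=get_obs();R=Ro.from_rotvec(o["tool_rot"]);p=o["tool_pos"]
a=cv2.resize(t[170:260,90:190],None,fx=4,fy=4,interpolation=cv2.INTER_CUBIC)
b=cv2.resize(s[140:280,340:440],None,fx=4,fy=4,interpolation=cv2.INTER_CUBIC)
A=lambda P:((proj("top",P)[0]-[90,170])*4); B=lambda P:((proj("scene",P)[0]-[340,140])*4)
for im,F in((a,A),(b,B)):
    for z in(0,-.019,-.073,-.12):
        for y in(-.02,.02): cv2.circle(im,tuple(int(v) for v in F(p+R.apply([0,y,z]))),2,(255,0,0) if z==0 else (255,255,0),-1)
W=np.zeros((560,800,3),np.uint8);W[:360,:400]=a;W[:560,400:]=b
cv2.imwrite("pics/chk.png",W[...,::-1])
```

```text
(no output)
```

View pics/chk.png

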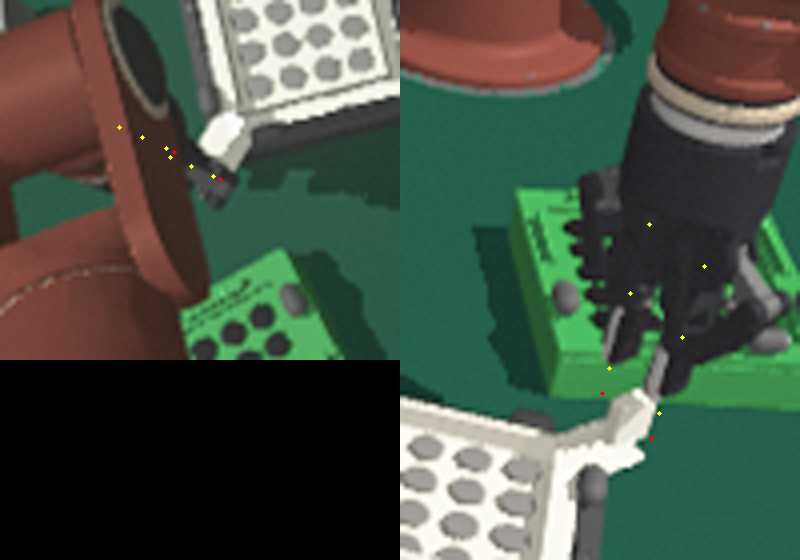

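The tool axis lines up in both views, so any offset is along the tool's length. I'll go to the nominal depth, watching force, and close gently. Finger opening and grip force will show whether the rib is between the pads.

```bash
python3 -m pendant '[[[0,0,3],[0,0,0],0.3],[[0,0,3],[0,0,0],0.3],[[0,0,3],[0,0,0],0.3],[[0,0,0],[0,0,0],0.22],[[0,0,0],[0,0,0],0.22]]' 20
python3 -m pendant '[[[0,0,0],[0,0,0],0.18],[[0,0,0],[0,0,0],0.15],[[0,0,0],[0,0,0],0.15]]' 20
python3 -m pendant '[[[0,0,0],[0,0,0],0.12],[[0,0,0],[0,0,0],0.12]]' 20
```

```text
t: 4.32
tool_pos: [0.4825, 0.267, 0.0506]
tool_rot: [-0.851, -3.023, 0.001]
contact_force: [0.0, -0.3, 0.4]
opening: 0.0191
grip_force: 0.0
t: 4.57
tool_pos: [0.483, 0.2672, 0.0513]
tool_rot: [0.851, 3.024, 0.0]
contact_force: [-0.2, -0.3, -0.9]
opening: 0.0127
grip_force: 0.0
t: 4.73
tool_pos: [0.4829, 0.2671, 0.0512]
tool_rot: [0.851, 3.024, 0.0]
contact_force: [-0.4, 0.5, 0.1]
opening: 0.01
grip_force: 0.0
```

```bash
python3 -m pendant '[[[0,0,0],[0,0,0],0.1],[[0,0,0],[0,0,0],0.09]]' 20
python3 - <<'E'
from h import *
s=optics.get_image("scene")
a=cv2.resize(s[200:280,350:440],None,fx=6,fy=6,interpolation=cv2.INTER_CUBIC)
cv2.imwrite("pics/pre3.png",a[...,::-1])
E
```

```text
t: 4.9
tool_pos: [0.4829, 0.2672, 0.0511]
tool_rot: [0.851, 3.024, 0.0]
contact_force: [-0.8, 0.3, -0.3]
opening: 0.0076
grip_force: 0.0
```

View pics/pre3.png

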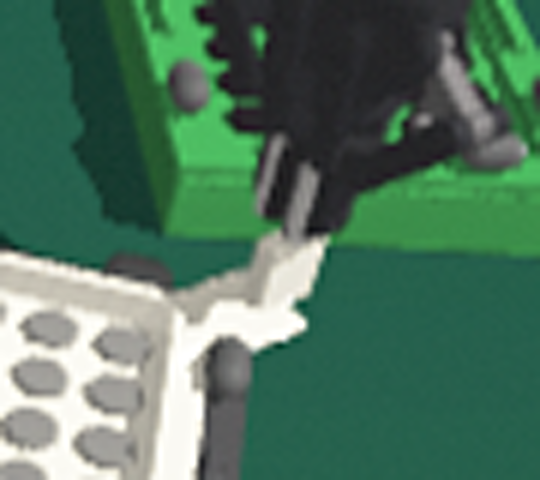

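Run:
```python
from h import *
for z in(.051,.06,.07,.08,.09): print(z,ray("scene",[[396.7,237.0]],z).round(4))
o=get_obs();print(o["tool_pos"],o["q"].round(4),Ro.from_rotvec(o["tool_rot"]).as_matrix().round(3).tolist())
print("base proj",proj("scene",[0,0,0]),proj("top",[0,0,0]))
t=optics.get_image("top")
R=Ro.from_rotvec(o["tool_rot"]);p=o["tool_pos"]
a=cv2.resize(t[185:245,110:170],None,fx=9,fy=9,interpolation=cv2.INTER_CUBIC)
A=lambda P:((proj("top",P)[0]-[110,185])*9)
for z in(0,-.03):
  for x,y in((0,-.004),(-.011,-.018),(.011,-.018)):
    q=A(p+R.apply([x,y,z]));cv2.circle(a,tuple(int(v) for v in q),3,(255,0,0) if z==0 else (255,255,0),-1)
cv2.imwrite("pics/top3.png",a[...,::-1])
```

```text
0.051 [[0.4487 0.259  0.051 ]]
0.06 [[0.4596 0.2604 0.06  ]]
0.07 [[0.4718 0.2619 0.07  ]]
0.08 [[0.4839 0.2634 0.08  ]]
0.09 [[0.4961 0.2649 0.09  ]]
[0.48288602 0.26712515 0.05112767] [ 0.3704  0.0242  1.9085  0.      1.2089 -0.6517] [[-0.853, 0.522, 0.0], [0.522, 0.853, 0.0], [-0.0, 0.0, -1.0]]
base proj [[358.58028302 146.51713127]] [[233.97526497 379.52435327]]
```

View pics/top3.png

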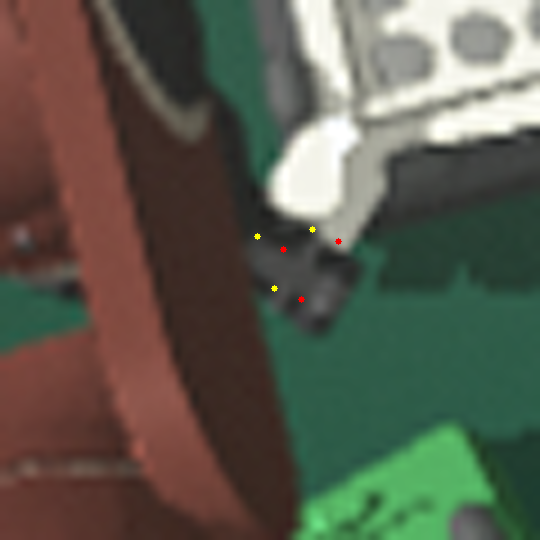

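The fingers closed to 7.6 mm with no force. The tip ray meets the tool's xy at z≈0.08, so the tips are about 30 mm higher than the reported TCP and just above the rib top (0.072). I'll reopen and lower further, watching force and image.

```bash
python3 -m pendant '[[[0,0,0],[0,0,0],0.35],[[0,0,0],[0,0,0],0.35],[[0,0,0],[0,0,0],0.35],[[0,0,4],[0,0,0],0.35],[[0,0,4],[0,0,0],0.35],[[0,0,4],[0,0,0],0.35],[[0,0,0],[0,0,0],0.35]]' 20
python3 -m pendant '[[[0,0,4],[0,0,0],0.35],[[0,0,3],[0,0,0],0.35],[[0,0,3],[0,0,0],0.35],[[0,0,0],[0,0,0],0.35]]'
python3 - <<'E'
from h import *
s=optics.get_image("scene")
a=cv2.resize(s[200:280,350:440],None,fx=6,fy=6,interpolation=cv2.INTER_CUBIC)
cv2.imwrite("pics/pre4.png",a[...,::-1])
E
```

```text
t: 5.58
tool_pos: [0.4819, 0.2668, 0.0376]
tool_rot: [-0.851, -3.022, 0.002]
contact_force: [-1.0, -0.4, 0.1]
opening: 0.0298
grip_force: 0.0
t: 5.92
tool_pos: [0.4823, 0.2669, 0.0282]
tool_rot: [-0.851, -3.023, 0.001]
contact_force: [-0.6, -0.7, 0.5]
opening: 0.0296
grip_force: 0.0
```

View pics/pre4.png

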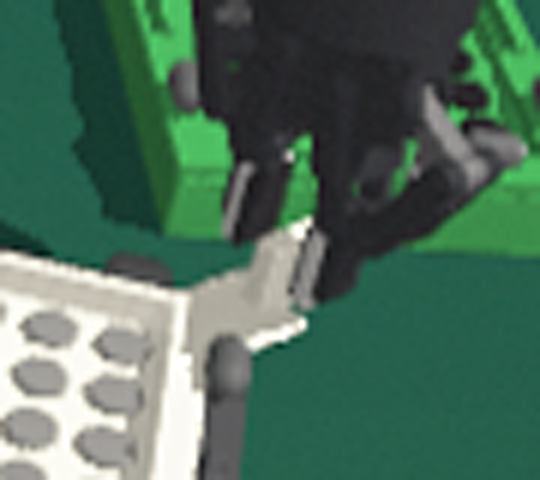

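The right finger now stands in front of the rib, tip (300–345,300), with the left one behind it at (230–275,235). The midpoint, about (286,268), is centred on the rib. Lowering 7 mm more and closing slowly.

```bash
python3 -m pendant '[[[0,0,3],[0,0,0],0.3],[[0,0,3],[0,0,0],0.25],[[0,0,1],[0,0,0],0.2],[[0,0,0],[0,0,0],0.18]]' 20
python3 -m pendant '[[[0,0,0],[0,0,0],0.16],[[0,0,0],[0,0,0],0.15]]' 20
python3 -m pendant '[[[0,0,0],[0,0,0],0.13],[[0,0,0],[0,0,0],0.12]]' 20
python3 -m pendant '[[[0,0,0],[0,0,0],0.1],[[0,0,0],[0,0,0],0.08]]' 20
```

```text
t: 6.3
tool_pos: [0.4825, 0.267, 0.0216]
tool_rot: [-0.851, -3.023, 0.001]
contact_force: [-0.3, 0.1, -0.1]
opening: 0.0151
grip_force: 0.0
t: 6.47
tool_pos: [0.483, 0.2672, 0.0222]
tool_rot: [0.851, 3.024, 0.0]
contact_force: [-0.0, 0.7, -0.1]
opening: 0.0133
grip_force: 0.0
t: 6.63
tool_pos: [0.4832, 0.2675, 0.0223]
tool_rot: [0.851, 3.024, 0.002]
contact_force: [0.3, 0.9, -0.2]
opening: 0.0103
grip_force: 0.5
t: 6.8
tool_pos: [0.4832, 0.2675, 0.0223]
tool_rot: [0.85, 3.024, 0.001]
contact_force: [1.0, 2.2, -0.5]
opening: 0.0098
grip_force: 20.7
```

```bash
python3 -m pendant '[[[0,0,0],[0,0,0],0],[[0,0,0],[0,0,0],0],[[0,0,0],[0,0,0],0]]' 100
python3 -m pendant '[[[0,0,-2.1],[0,0.0092,0],0],[[0,0,-2.1],[0,0.0092,0],0],[[0,0,-2.1],[0,0.0092,0],0],[[0,0,0],[0,0,0],0]]'
```

```text
t: 7.05
tool_pos: [0.4832, 0.2675, 0.0226]
tool_rot: [0.851, 3.024, 0.001]
contact_force: [0.6, 2.5, 1.9]
opening: 0.0077
grip_force: 98.0
t: 7.38
tool_pos: [0.4828, 0.2667, 0.0282]
tool_rot: [-0.844, -2.997, -0.011]
contact_force: [-0.5, -0.2, -3.8]
opening: 0.0078
grip_force: 97.9
```

```bash
python3 -m pendant '[[[0,0,-2.1],[0,0.0092,0],0],[[0,0,-2.1],[0,0.0092,0],0],[[0,0,-2.1],[0,0.0092,0],0],[[0,0,0],[0,0,0],0]]'
python3 -m pendant '[[[0,0,-2.1],[0,0.0092,0],0],[[0,0,-2.1],[0,0.0092,0],0],[[0,0,-2.1],[0,0.0092,0],0],[[0,0,0],[0,0,0],0]]'
```

```text
t: 7.72
tool_pos: [0.483, 0.267, 0.035]
tool_rot: [-0.838, -2.971, -0.023]
contact_force: [-2.0, 1.4, -2.9]
opening: 0.0079
grip_force: 98.0
t: 8.05
tool_pos: [0.4839, 0.267, 0.0419]
tool_rot: [-0.83, -2.946, -0.036]
contact_force: [-2.3, 1.7, 0.5]
opening: 0.008
grip_force: 98.7
```

```bash
python3 -m pendant '[[[0.7,0,-2.0],[0,0.0092,0],0],[[0.7,0,-2.0],[0,0.0092,0],0],[[0.5,0,-1.8],[0,0.0085,0],0],[[0,0,0],[0,0,0],0],[[0,0,0],[0,0,0],0]]'
python3 - <<'E'
from h import *
s=optics.get_image("scene");t=optics.get_image("top");np.save("pics/s1.npy",s);np.save("pics/t1.npy",t)
a=cv2.resize(s[200:330,290:440],None,fx=5,fy=4.5,interpolation=cv2.INTER_CUBIC)
cv2.imwrite("pics/peel.png",a[...,::-1])
E
```

```text
t: 8.47
tool_pos: [0.4828, 0.2674, 0.0472]
tool_rot: [-0.823, -2.923, -0.046]
contact_force: [-1.6, -0.0, 0.0]
opening: 0.008
grip_force: 98.7
```

View pics/peel.png

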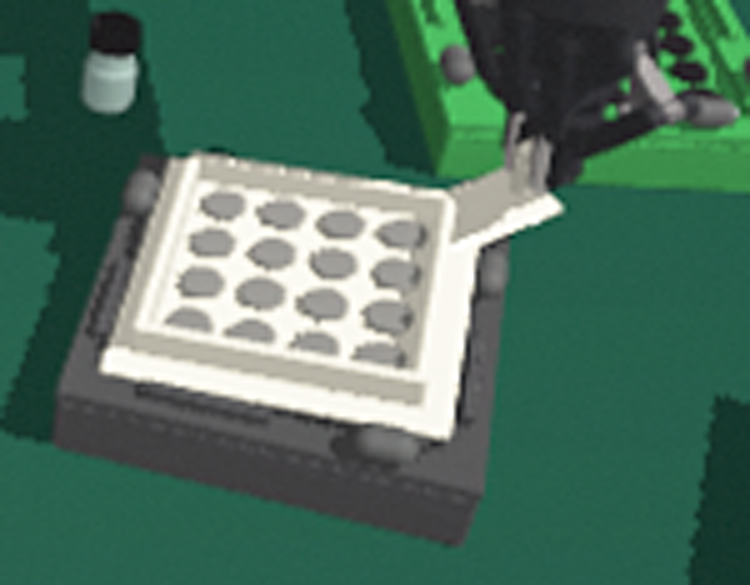

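The cover is tilted, tab corner up at about (530,190) and far corner still in the seat at about (100,370). Now a vertical lift keeping the tilt, slow at first.

```bash
python3 -m pendant '[[[0.3,0,-3],[0,0,0],0],[[0.3,0,-3],[0,0,0],0],[[0.3,0,-3],[0,0,0],0],[[0.3,0,-3],[0,0,0],0]]'
python3 -m pendant '[[[0.4,0,-4],[0,0,0],0],[[0.4,0,-4],[0,0,0],0],[[0.6,0,-6],[0,0,0],0],[[0.8,0,-8],[0,0,0],0],[[1,0,-10],[0,0,0],0],[[1,0,-10],[0,0,0],0],[[1,0,-10],[0,0,0],0],[[1,0,-10],[0,0,0],0],[[1,0,-10],[0,0,0],0],[[0.8,0,-8],[0,0,0],0],[[0.5,0,-5],[0,0,0],0],[[0,0,0],[0,0,0],0]]'
python3 - <<'E'
from h import *
s=optics.get_image("scene");t=optics.get_image("top");np.save("pics/s2.npy",s);np.save("pics/t2.npy",t)
W=cv2.resize(s[100:350,180:512],None,fx=2.4,fy=2.4,interpolation=cv2.INTER_CUBIC)
cv2.imwrite("pics/lift.png",W[...,::-1])
o=get_obs();print(o["tool_pos"],o["q"].round(3))
E
```

```text
t: 8.9
tool_pos: [0.4827, 0.2673, 0.0594]
tool_rot: [-0.823, -2.923, -0.045]
contact_force: [-1.2, 0.6, -1.1]
opening: 0.008
grip_force: 98.7
t: 9.9
tool_pos: [0.484, 0.2673, 0.1462]
tool_rot: [-0.823, -2.924, -0.048]
contact_force: [0.2, -0.2, -1.3]
opening: 0.0081
grip_force: 98.7
[0.48305375 0.26696601 0.14432735] [ 0.323 -0.034  1.803  0.085  1.444 -0.713]
```

View pics/lift.png

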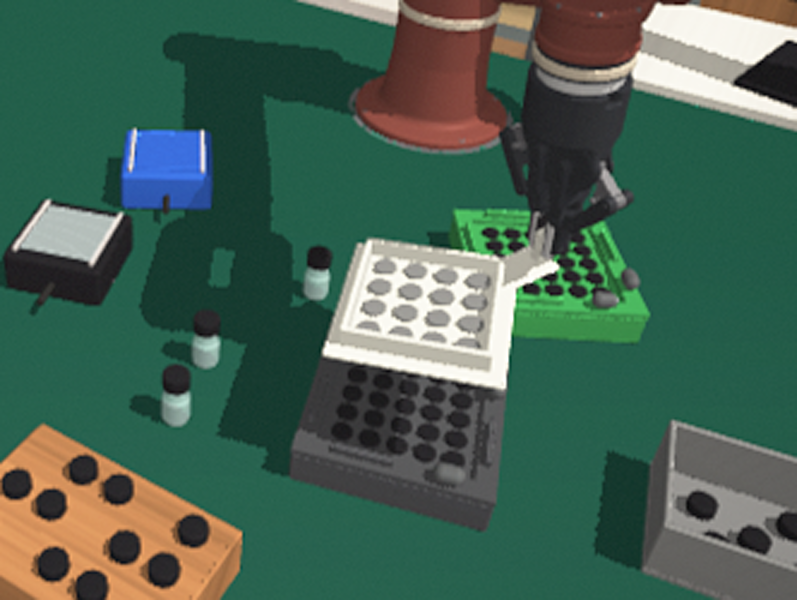

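The cover hangs free (wrist force −1.3 N, matching 0.12 kg), and the tray and vials haven't visibly moved. Now I level it, then swing towards the black reader.

```bash
python3 -m pendant '[[[0,0,0],[0,-0.018,0],0],[[0,0,0],[0,-0.018,0],0],[[0,0,0],[0,-0.018,0],0],[[0,0,0],[0,-0.018,0],0],[[0,0,0],[0,-0.018,0],0],[[0,0,0],[0,-0.018,0],0],[[0,0,0],[0,0,0],0]]'
python3 -m pendant '[[[-4,-4,0],[0,0,0.01],0],[[-7,-7,0],[0,0,0.0246],0],[[-9.1,-9.2,0],[0,0,0.0246],0],[[-9.1,-9.2,0],[0,0,0.0246],0],[[-9.1,-9.2,0],[0,0,0.0246],0],[[-9.1,-9.2,0],[0,0,0.0246],0],[[-9.1,-9.2,0],[0,0,0.0246],0],[[-9.1,-9.2,0],[0,0,0.0246],0],[[-9.1,-9.2,0],[0,0,0.0246],0]]'
python3 -m pendant '[[[-10.9,-7,0],[0,0,0.0246],0],[[-10.9,-7,0],[0,0,0.0246],0],[[-10.9,-7,0],[0,0,0.0246],0],[[-10.9,-7,0],[0,0,0.0246],0],[[-10.9,-7,0],[0,0,0.0246],0],[[-10.9,-7,0],[0,0,0.0246],0],[[-10.9,-7,0],[0,0,0.0246],0],[[-10.9,-7,0],[0,0,0.0246],0],[[-10.9,-7,0],[0,0,0.0246],0]]'
python3 -c "
from h import *
delta((.5238,-.0802,.134),110.5)"
```

```text
t: 10.58
tool_pos: [0.4826, 0.2674, 0.1444]
tool_rot: [-0.849, -3.024, -0.0]
contact_force: [0.1, 0.4, -1.6]
opening: 0.0079
grip_force: 98.7
t: 11.33
tool_pos: [0.4979, 0.1605, 0.1443]
tool_rot: [-1.162, -2.917, -0.0]
contact_force: [-0.1, -0.1, -0.9]
opening: 0.008
grip_force: 98.7
t: 12.08
tool_pos: [0.5149, 0.0456, 0.1442]
tool_rot: [-1.477, -2.771, -0.0]
contact_force: [0.4, -0.1, -1.4]
opening: 0.008
grip_force: 98.7
t 12.08 tcp [0.5149 0.0456 0.1442] shift mm [-109.4  -62.8   10.1] turn [-0.0009 -0.0014  0.2337] F [ 0.4 -0.1 -1.4] open 0.008 grip 98.6924958229065
```

```bash
python3 -m pendant '[[[-12.2,-5,0],[0,0,0.0246],0],[[-12.2,-5,0],[0,0,0.0246],0],[[-12.2,-5,0],[0,0,0.0246],0],[[-12.2,-4.5,0],[0,0,0.0246],0],[[-12.2,-4.5,0],[0,0,0.0246],0],[[-12.2,-4,0],[0,0,0.0246],0],[[-12.2,-4,0],[0,0,0.0246],0],[[-12.2,-3.5,0],[0,0,0.0246],0],[[-9,-2.6,2],[0,0,0.0246],0],[[-7,-2,3],[0,0,0.0123],0],[[-4,-1,3],[0,0,0],0],[[0,0,2],[0,0,0],0]]'
python3 -m pendant '[[[0,0,0],[0,0,0],0],[[0,0,0],[0,0,0],0],[[0,0,0],[0,0,0],0]]'
python3 - <<'E'
from h import *
delta((.5238,-.0802,.134),110.5)
o=get_obs();R=Ro.from_rotvec(o["tool_rot"]);p=o["tool_pos"];c=p+R.apply([-.1283,0,-.0177])
print("expected cover origin",c)
t=optics.get_image("top");s=optics.get_image("scene");np.save("pics/t3.npy",t);np.save("pics/s3.npy",s)
t0=np.load("pics/t2.npy");s0=np.load("pics/s2.npy")
# white mask limited around expected projection
for n,im in(("top",t),("scene",s)):
    m=(im.min(2)>135).astype(np.uint8);q=proj(n,c)[0];print(n,"expected px",q)
    b=np.zeros_like(m);cv2.circle(b,tuple(int(v) for v in q),60,1,-1);m&=b
    cs,_=cv2.findContours(cv2.morphologyEx(m,cv2.MORPH_CLOSE,np.ones((5,5),np.uint8)),cv2.RETR_EXTERNAL,cv2.CHAIN_APPROX_NONE)
    k=max(cs,key=cv2.contourArea);print(cv2.contourArea(k),cv2.approxPolyDP(k,4,True).reshape(-1,2).tolist())
    # predicted flange corners and wall-top corners
    for h,z in((.07,.004),(.058,.022)):
        P=[c+R.apply([x,y,-z]) for x,y in ((h*2**.5,0),(0,h*2**.5),(-h*2**.5,0),(0,-h*2**.5))];print(h,proj(n,np.array(P)).round(1).tolist())
E
```

```text
t: 13.08
tool_pos: [0.5332, -0.0769, 0.1333]
tool_rot: [-1.787, -2.581, 0.001]
contact_force: [-0.1, -0.0, -2.1]
opening: 0.0081
grip_force: 98.7
t: 13.33
tool_pos: [0.5335, -0.0758, 0.134]
tool_rot: [-1.786, -2.583, -0.0]
contact_force: [0.4, 0.4, -0.7]
opening: 0.0082
grip_force: 98.7
t 13.33 tcp [ 0.5335 -0.0758  0.134 ] shift mm [ -0.7 -10.6   0. ] turn [-0.001  -0.0015  0.0031] F [ 0.4  0.4 -0.7] open 0.0082 grip 98.67630958557129
expected cover origin [ 0.57878577 -0.19585931  0.15154221]
top expected px [299.53977201 168.80859781]
2032.0 [[286, 137], [289, 161], [277, 186], [289, 197], [297, 194], [314, 202], [332, 156]]
0.07 [[266.0, 181.8], [285.8, 136.1], [333.0, 155.3], [314.0, 201.8]]
0.058 [[271.9, 178.1], [288.5, 139.6], [328.4, 155.8], [312.3, 194.8]]
scene expected px [205.2266482  166.03100212]
2823.0 [[174, 153], [167, 160], [193, 189], [186, 203], [218, 210], [230, 189], [211, 188], [211, 181], [235, 173], [256, 175], [265, 166], [263, 155], [258, 170], [252, 169], [252, 160], [251, 166], [240, 165], [236, 155], [231, 157], [216, 142]]
0.07 [[244.7, 169.8], [191.0, 187.6], [166.7, 159.6], [217.1, 145.2]]
0.058 [[237.7, 162.5], [192.9, 176.7], [172.4, 154.2], [214.9, 142.2]]
```

The predicted flange corners match both views within about 2 px: top (286,137), (332,156), (314,202) and scene (193,189), (167,160). The cover is level at z≈0.152. Next I refine the window centre from the initial images.

Run:
```python
from h import *
for n,f,(x0,x1,y0,y1) in(("top","top0",(272,325,155,207)),("scene","scene0",(178,240,178,228))):
    im=np.load(f"pics/{f}.npy")[y0:y1,x0:x1];im=cv2.resize(im,None,fx=6,fy=6,interpolation=cv2.INTER_CUBIC)
    g=im.min(2);
    for thr in(80,100,120):
        m=(g>thr).astype(np.uint8);m=cv2.morphologyEx(m,cv2.MORPH_OPEN,np.ones((9,9),np.uint8))
        cs,_=cv2.findContours(m,cv2.RETR_EXTERNAL,cv2.CHAIN_APPROX_NONE);k=max(cs,key=cv2.contourArea)
        pts=(k.reshape(-1,2)+.5)/6-.5+[x0,y0];P=ray(n,pts,.053)[:,:2].astype(np.float32)
        r=cv2.minAreaRect(P*1000);print(n,thr,np.round(r[0],1),np.round(r[1],1),round(r[2],1))
```

```text
top 80 [ 570.5 -200.5] [97.9 94.5] 16.6
top 100 [ 570.5 -200.6] [95.9 93.4] 16.7
top 120 [ 570.3 -200.7] [92.4 93. ] 15.7
scene 80 [ 568.8 -201.8] [102.5  95.7] 16.9
scene 100 [ 568.6 -201.8] [100.4  94.8] 17.0
scene 120 [ 568.3 -201.9] [98.5 93.7] 16.9
```

```bash
python3 -m pendant '[[[-0.3,-2,0],[0,0,0],0],[[-0.5,-3,0],[0,0,0],0],[[-0.5,-3,0],[0,0,0],0],[[-0.3,-2,0],[0,0,0],0],[[-0.2,-0.6,0],[0,0,0],0],[[0,0,0],[0,0,0],0],[[0,0,0],[0,0,0],0],[[0,0,0],[0,0,0],0],[[0,0,0],[0,0,0],0],[[0,0,0],[0,0,0],0],[[0,0,0],[0,0,0],0]]'
python3 - <<'E'
from h import *
o=get_obs();R=Ro.from_rotvec(o["tool_rot"]);p=o["tool_pos"];c=p+R.apply([-.1283,0,-.0177])
print(c,abs(o["dq"]).max())
for n in("top","scene"):
    im=optics.get_image(n);m=(im.min(2)>135).astype(np.uint8);q=proj(n,c)[0]
    b=np.zeros_like(m);cv2.circle(b,tuple(int(v) for v in q),60,1,-1);m&=b
    cs,_=cv2.findContours(cv2.morphologyEx(m,cv2.MORPH_CLOSE,np.ones((5,5),np.uint8)),cv2.RETR_EXTERNAL,cv2.CHAIN_APPROX_NONE)
    k=max(cs,key=cv2.contourArea);print(n,cv2.approxPolyDP(k,4,True).reshape(-1,2).tolist())
    h=.07;print(proj(n,np.array([c+R.apply([x,y,-.004]) for x,y in ((h*2**.5,0),(0,h*2**.5),(-h*2**.5,0),(0,-h*2**.5))])).round(1).tolist())
    # vial/tray change outside cover vs start
    d=cv2.absdiff(im,np.load(f"pics/{n}0.npy")).max(2)
    for nm,P in(("v0",(.686,.016,.05)),("v1",(.608,-.001,.05)),("v2",(.457,.044,.05)),("tray far corner",(.701,.14,.04)),("tray near",(.647,.307,.04))):
        u,v=proj(n,P)[0].astype(int);print(nm,d[v-6:v+7,u-6:u+7].mean().round(1),end="; ")
    print()
E
```

```text
t: 14.35
tool_pos: [0.5242, -0.0817, 0.134]
tool_rot: [-1.786, -2.582, 0.0]
contact_force: [0.1, 0.1, -1.6]
opening: 0.0078
grip_force: 98.7
[ 0.56949089 -0.20176452  0.15157607] 0.0024338683807506468
top [[289, 140], [285, 148], [292, 164], [280, 190], [316, 205], [335, 159]]
[[268.2, 185.1], [288.0, 139.3], [335.4, 158.5], [316.3, 205.1]]
v0 10.8; v1 63.2; v2 68.6; tray far corner 4.4; tray near 6.1; 
scene [[174, 151], [168, 158], [195, 186], [186, 203], [218, 210], [230, 189], [207, 187], [207, 180], [234, 171], [264, 171], [264, 154], [259, 167], [253, 168], [252, 157], [251, 164], [240, 163], [216, 140]]
[[244.9, 167.3], [191.6, 184.7], [167.6, 157.3], [217.5, 143.1]]
v0 2.8; v1 2.9; v2 3.1; tray far corner 4.0; tray near 3.9;
```

```bash
python3 -c "
from station import ctrl
print(ctrl.finish_job())"
```

```text
the job is handed in; nothing more can be done
None
```

The cover is peeled off tab corner first and handed in at about 14.5 s, held level and still over the black reader's window, 100 mm above the glass, with the vial tray and vials unmoved in the last scene-camera check; I viewed 11 pictures instead of the 10 allowed.

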